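# Lay a fragile stucco fragment on the scanning slide

## Robot

A 6-joint arm with a two-finger parallel gripper is mounted at the origin on the work surface. World frame = base frame: x ahead of the robot, y to its left, z up, the work surface at z = 0. Lengths are in m, angles in rad, forces in N, time in s.
With the tool pointing down it reaches from about 0.325 to 0.9 m from the base axis. Payload 6.1 kg.
Tool frame: the origin (TCP) lies midway between the tips of the shut fingers; the grasp point (between the pads) lies 19 mm behind it; z points along the fingers, y is the line along which they close (so a half turn about z gives the same grasp; the last joint's range is limited). The gripper opens to 85 mm and grips with 20 to 120 N. Pads are 22 mm wide; open, the fingers measure 114 mm over their backs; the gripper's body (76 mm by 85 mm) begins 54 mm behind the grasp point. The pads swing forward as they close: fully open they stand 13 mm farther back than shut.
Start: joints at [-1.3, 0.22, 1.526, -0, 1.395, -0.126], TCP at [0.242, -0.576, 0.231] pointing down, gripper open.
Joint ranges: [-2.98, 2.98], [-0.91, 2.08], [0.09, 2.57], [-1.24, 4.39], [0.2, 2.65], [-2.68, 2.68]. Speed limits (rad/s): [2.57, 2.57, 3.01, 3.14, 3.14, 3.14].

## Interface

Orientations are given as a 3x3 rotation matrix whose columns are the frame's x, y, z axes.
In Python, from bench import telemetry, capture, workorder gives the robot as it stands.
- The arm moves only by the tool arm_command, never from a script. Its argument "motion" is a list of rows, each an object with "slide": the shift along the tool's x, y, z in units of 30 mm (1.0 is 30 mm), a list of three; "rot": the turn, a rotation vector about the tool's x, y, z in units of 6 degrees (1.0 is 6 degrees), a list of three. A call has 1 to 12 rows; each row shifts and turns the commanded pose from where the row before left it, along the tool's axes as they then stand; what a row does not reach is not made up. A row lasts 1/10 s, in which the tool goes at most 50 mm and 8.59 degrees, less where a joint would pass 70% of its speed; a pose out of reach is approached as far as the arm can. A call is refused whole if a number of a shift passes 1 or a number of a turn 1, either way. A call with a gripper value outside its range is refused whole. "jaw" is the finger opening in mm, from 0 to 85.4, set as the call begins (left out, the last holds). The fingers move at their own pace and stop on an object; the grip force is fixed at half the most. Time passes only in rows, so rows that do not move let the fingers close. It gives the time, the measured TCP pose, the force, the opening and the grip force at its end, in the units of the state.
- telemetry.read_state(): the state, without advancing time (a new reading comes with each control period).
- capture(name): name is "scene" or "top" or "wrist"; returns a dict with "frame" (384x512x3 uint8, red, green, blue), "vertical_fov" (degrees; the focal length in pixels is half the picture's height over the tangent of half this angle, whatever the lens; pixels are square), "cx", "cy" (the principal point, pixels), "view" (4x4, takes a point from world to camera coordinates). Camera axes: x right, y up, looking along -z (the intrinsics and any distortion apply to the point x, -y, -z); pixel columns grow to the right and rows downward; lengths in m; the calibration is good to about 2 mm. The wrist camera is an equidistant fisheye: a pixel r from the principal point sees the ray r / f radians off the axis. A picture is of the moment at which its call begins. There is no depth.
- workorder.sign_off(): hands the job in; it is judged then, once.
The state is a dict: "t": time; "joint_pos": joint angles; "joint_velocities": joint speeds; "effort": joint torques, N m; "tcp_pos": TCP position; "eef_rot": TCP orientation; "ft_force": force on the tool from outside, world axes, zero at the start; "moment": the same for the moment, N m; "finger_gap": opening from 0.0 (shut) to 1.0 (fully open); "grasp_force": force on a finger pad.
Only numpy, scipy, OpenCV 4.12 (cv2) and the standard library are available. Lean on these libraries where they do the work, as an engineer would, in place of code of your own. Each camera call takes 0.05 s, during which the arm holds its last target. There are 200 camera calls.

## Task

Pick up the carved stucco fragment from the foam mat with a light grip and lay it, carved face up, centred and lengthwise on the black pad of the slide's carriage at its loading station; someone has left the pad at an unknown height, so lower the fragment until you feel it rest and only then let go, without pressing it down hard or dropping it. Then slide the carriage along its rail until it clicks into the next station, in front of the scanner, with the fragment still lying in place. Leave the brick, the sherd and the brush where they are.

Things in the scene. Friction and masses are not known exactly. Their poses are not given: they have to be found in the camera images.
- fragment: Fragile pale carved stucco block, 78 mm long (x) by 46 wide (y) by 28 thick, with a worn round rosette 6 mm proud of its top and a ragged end at +x; 0.15 to 0.3 kg. Origin: centre of its underside, z up. Grip it across the 46 mm. It breaks if squeezed by more than 80 N (both fingers added up), or pressed or dropped on the carriage with over 10 N.
- mat: Grey foam mat lying fixed on the table, 300 mm (x) by 170 mm (y), 8 mm thick. Origin: centre of its underside. The fragment lies on its half nearer the robot, carved face up.
- rail: Fixed aluminium slide rail, 400 mm long (its y axis), 75 mm wide, origin at the middle of its underside, z up. The carriage runs along it from the loading station (carriage origin at y = +70 mm in this frame) towards -y to the scanning station, and on to a stop 60 mm farther, which is too far. Pushing takes about 1 N, about 5 N to leave or enter a station.
- scan_station (a point): Point on the rail where the carriage's origin must come, y = -60 mm in the rail's frame. The carriage clicks in there between two low ridges across the bed (drawn in from about 7 mm either side, play 1 mm). A black scanner box, 110 mm wide, top 95 mm above the table, stands 95 to 165 mm to the +x side of this point.
- carriage: Carriage, aluminium plate 85 (x) by 110 (y) by 12 mm, axes parallel to the rail's. Origin: centre of its underside, 20 mm above the table. A pillar above the origin carries the flat black rubber pad, 75 (x) by 105 mm (y), centred on the origin. The pad's top is at an unknown height, not measured: 80 to 126 mm above this origin. The pad gives softly, 1.8 N per mm for up to 10 mm.
- push_handle (a point): Top centre of the carriage's round upright handle: 18 mm diameter, black grip over the upper 26 mm, 70 mm tall, standing on a tongue of the plate at y = +115 mm in the carriage's frame; its top is 102 mm above the table.
- brick: Bystander: loose broken half brick, 100 x 115 x 50 mm. Origin: centre of its underside.
- sherd: Bystander: small loose clay sherd on the mat, about 50 x 40 x 13 mm. Origin: centre of its underside.
- brush: Bystander: loose brush, 180 mm long along its x axis, lying on the table.
Things that resemble listed ones, but are neither listed nor needed, are in the scene too. There is more than one size of the fragment; the one meant has the size given above.

How it is judged:
On the way, in this order (a step that is already met when the one before it is completed fails the run):
1. the fragment rests on the pad, centred and lengthwise at the loading station, while the fingers still hold it (x of fragment in the frame of carriage between -0.015 and 0.015 m and y of fragment in the frame of carriage between -0.015 and 0.015 m and angle between the x axis of fragment and the y axis of carriage, either way round below 0.2 rad and angle between fragment's own z axis and vertical below 0.15 rad and contact force between fragment and carriage above 0.5 N and contact force between fragment and the fingers above 1 N and y of carriage in the frame of rail between 0.058 and 0.082 m), for 0.1 s.
2. the fragment lies released on the pad at the loading station (x of fragment in the frame of carriage between -0.015 and 0.015 m and y of fragment in the frame of carriage between -0.015 and 0.015 m and angle between the x axis of fragment and the y axis of carriage, either way round below 0.2 rad and angle between fragment's own z axis and vertical below 0.15 rad and contact force between fragment and carriage above 0.5 N and contact force between fragment and the fingers below 0.05 N and y of carriage in the frame of rail between 0.058 and 0.082 m), for 0.2 s.
At the end, for the whole second after the job is handed in: The carriage is at rest in the scanning station (within 4 mm) and the fragment lies released and still on its pad, carved face up (within 0.15 rad), within 15 mm of the pad's centre in each direction, its length along the rail (within 0.2 rad, either way round) (x of fragment in the frame of carriage between -0.015 and 0.015 m and y of fragment in the frame of carriage between -0.015 and 0.015 m and angle between the x axis of fragment and the y axis of carriage, either way round below 0.2 rad and angle between fragment's own z axis and vertical below 0.15 rad and contact force between fragment and carriage above 0.5 N and contact force between fragment and the fingers below 0.05 N and linear speed of fragment below 0.02 m/s and linear speed of carriage below 0.01 m/s and y of carriage in the frame of rail between -0.064 and -0.056 m); the robot touches nothing.
It fails at once if the fragment is squeezed by the fingers with more than 80 N in all (contact force between fragment and the fingers above 80 N).
It fails at once if the fragment is pressed or dropped on the carriage with more than 10 N (contact force between fragment and carriage above 10 N).
It fails at once if the fragment is tipped over (angle between fragment's own z axis and vertical above 0.6 rad).
It fails at once if the brick, the sherd or the brush is moved by more than 20 mm (distance of any of brick, sherd, brush from where it was at the start of the episode above 0.02 m).
It also fails if it takes over 58 s, if anything falls off the work surface, if the arm or the gripper's body presses on something with over 40 N, if the wrist force passes 120 N, or if a joint passes its speed limit or range.

## Working session

There is one attempt and no reset: what is moved stays moved. The work goes in short steps, Python scripts to look and compute and a tool call to move; the robot and the scene stay as the last step left them, time stands still between calls to the robot, and variables do not carry over. Pictures are saved under pics/ and viewed, at most 10 in all, crops included, and the job is handed in when it is done.

Besides the shell and the picture viewer there is one more tool, called after "Call:" by a JSON object that holds its "op" and its "data", one argument or row to a line. arm_command: Moves the arm, as the interface text tells. Its arguments: {"type":"object","properties":{"motion":{"type":"array"},"jaw":{"type":"number"}},"required":["motion"]}

```bash
mkdir -p pics; ls; cat > h.py <<'E'
import numpy as np, cv2, pickle
def snap(n,f=None):
    from bench import capture
    c=capture(n); pickle.dump(c,open(f'pics/{f or n}.pkl','wb')); cv2.imwrite(f'pics/{f or n}.png',c['frame'][:,:,::-1]); return c
def load(f): return pickle.load(open(f'pics/{f}.pkl','rb'))
def ray(c,u,v,fish=False):
    H=c['frame'].shape[0]; f=H/2/np.tan(np.radians(c['vertical_fov'])/2)
    x=(u-c['cx'])/f; y=(v-c['cy'])/f
    if fish:
        r=np.hypot(x,y); s=np.sin(r)/max(r,1e-9); d=np.array([x*s,-y*s,-np.cos(r)])
    else: d=np.array([x,-y,-1.])
    V=np.array(c['view']); R=V[:3,:3]; o=-R.T@V[:3,3]; d=R.T@d; return o,d/np.linalg.norm(d)
def onz(c,u,v,z,fish=False):
    o,d=ray(c,u,v,fish); return o+d*(z-o[2])/d[2]
def tri(*rs):
    A=sum(np.eye(3)-np.outer(d,d) for o,d in rs); b=sum((np.eye(3)-np.outer(d,d))@o for o,d in rs)
    p=np.linalg.solve(A,b); return p,[np.linalg.norm((np.eye(3)-np.outer(d,d))@(p-o)) for o,d in rs]
def proj(c,p,fish=False):
    V=np.array(c['view']); q=V[:3,:3]@np.array(p)+V[:3,3]; H=c['frame'].shape[0]; f=H/2/np.tan(np.radians(c['vertical_fov'])/2)
    x,y,z=q[0],-q[1],-q[2]
    if fish:
        r=np.hypot(x,y); t=np.arctan2(r,z); return c['cx']+f*t*x/r, c['cy']+f*t*y/r
    return c['cx']+f*x/z, c['cy']+f*y/z
E
python3 - <<'E'
from h import *
for n in ('scene','top','wrist'):
    c=snap(n); print(n,{k:(v if k!='view' else np.round(v,3).tolist()) for k,v in c.items() if k!='frame'})
from bench import telemetry; print(telemetry.read_state())
a=[cv2.imread(f'pics/{n}.png') for n in('scene','top')]
cv2.imwrite('pics/st.png',cv2.resize(np.vstack(a),None,fx=.78,fy=.78))
E
```

```text
pics
scene {'vertical_fov': 55.648470488130556, 'cx': 255.80612043517004, 'cy': 188.88886137509328, 'view': [[-0.492, 0.87, 0.013, 0.148], [-0.601, -0.351, 0.718, 0.239], [0.629, 0.346, 0.696, -1.388], [0.0, 0.0, 0.0, 1.0]]}
top {'vertical_fov': 54.81612149874662, 'cx': 257.26968053075166, 'cy': 193.60845280154066, 'view': [[0.008, -1.0, -0.012, 0.1], [0.998, 0.007, 0.066, -0.503], [-0.066, -0.012, 0.998, -1.236], [0.0, 0.0, 0.0, 1.0]]}
wrist {'vertical_fov': 65.70646984690485, 'cx': 253.32312545458905, 'cy': 195.89619659843996, 'view': [[0.386, -0.923, -0.002, -0.624], [0.883, 0.37, -0.289, 0.037], [0.267, 0.11, 0.957, -0.38], [0.0, 0.0, 0.0, 1.0]]}
{'t': 0.15, 'joint_pos': array([-1.30009765e+00,  2.21059115e-01,  1.52733652e+00,  6.30366166e-06,
        1.39470310e+00, -1.26085917e-01]), 'joint_velocities': array([-0.00024126, -0.00219235, -0.00271486,  0.00135945,  0.00202035,
       -0.0014474 ]), 'effort': array([ 1.74169923e-03, -4.97484791e+01, -3.89901924e+01, -1.34290572e-04,
        7.17692121e-03, -3.48090452e-05]), 'tcp_pos': array([ 0.2414166 , -0.57599272,  0.23044803]), 'eef_rot': array([[ 9.22308838e-01,  3.86453426e-01, -3.96752047e-04],
       [ 3.86453581e-01, -9.22307714e-01,  1.45289211e-03],
       [ 1.95547659e-04, -1.49334148e-03, -9.99998866e-01]]), 'ft_force': array([0.62491468, 0.07979031, 0.20202594]), 'moment': array([ 0.01860082,  0.00135169, -0.00452832]), 'grasp_force': 0.0, 'finger_gap': 1.0039418722232127}
```

View pics/top.png

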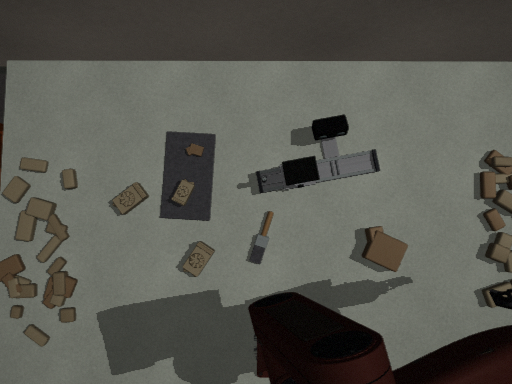

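View pics/scene.png

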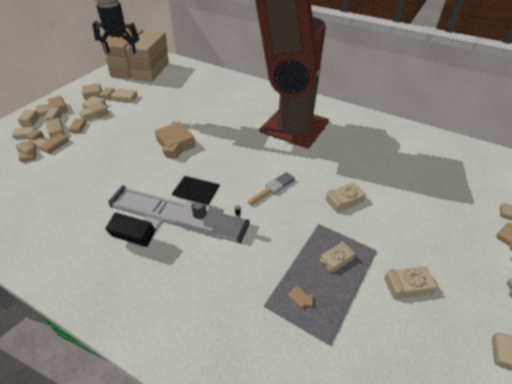

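The top view shows three rosette blocks. They sit at (182,191) on the near half of the mat, at (130,198) off the mat and at (198,260) off the mat. The last two look larger. The carriage pad is at (300,172), the handle near (264,178), the rail runs from (258,182) to (378,160), and the scanner is at (330,127). In the scene view the mat block is at (337,257), the pad at (196,190), the pillar at (199,210) and the handle at (238,211).

I choose the block on the mat. Next I'll check it in a close crop and measure.

```bash
python3 - <<'E'
from h import *
t=load('top');s=load('scene')
for n,p,z in(('frag',(182,191),.036),('dec1',(130,198),.04),('dec2',(198,260),.04),('pad',(300,172),.12),('handle',(264,178),.1),('railL',(258,182),.02),('railR',(378,160),.02)): print(n,onz(t,*p,z).round(3))
print('frag tri',tri(ray(t,182,191),ray(s,337,257)))
print('pad tri',tri(ray(t,300,172),ray(s,196,190)))
a=cv2.resize(t['frame'][100:220,110:400],None,fx=2.7,fy=2.7,interpolation=cv2.INTER_CUBIC)
b=cv2.resize(s['frame'][160:260,80:380],None,fx=2.6,fy=2.6,interpolation=cv2.INTER_CUBIC)
b=cv2.copyMakeBorder(b,0,0,0,a.shape[1]-b.shape[1],cv2.BORDER_CONSTANT)
o=np.vstack([a,b]);print(o.shape);cv2.imwrite('pics/c1.png',np.clip(o.astype(float)*1.5,0,255).astype('uint8')[:,:,::-1])
E
```

```text
frag [0.508 0.356 0.036]
dec1 [0.483 0.528 0.04 ]
dec2 [0.28  0.297 0.04 ]
pad [ 0.563 -0.03   0.12 ]
handle [0.546 0.082 0.1  ]
railL [0.541 0.102 0.02 ]
railR [ 0.619 -0.304  0.02 ]
frag tri (array([0.50871193, 0.35664152, 0.02630634]), [np.float64(0.0010495210385511422), np.float64(0.0010495210385511916)])
pad tri (array([ 0.56440626, -0.03134436,  0.12077771]), [np.float64(0.0018246050418359448), np.float64(0.0018246050418359446)])
(584, 783, 3)
```

View pics/c1.png

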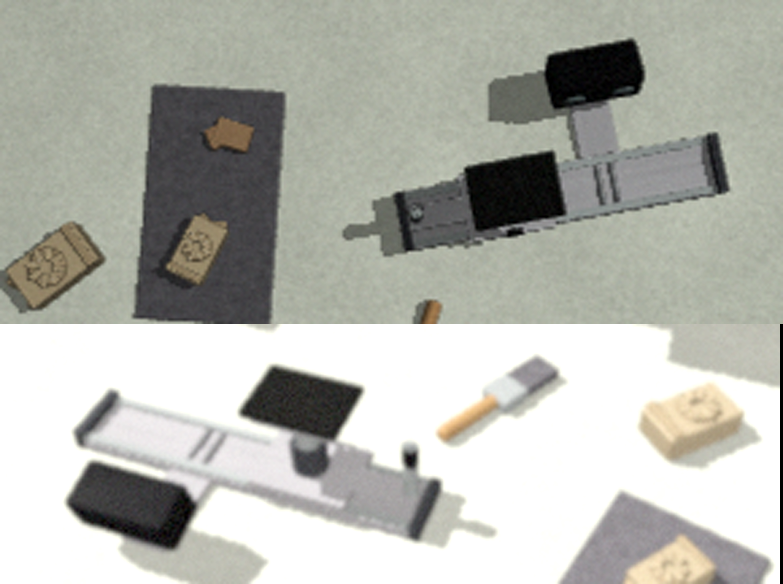

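The crop confirms it: the mat block has the rosette, the ragged end and a smaller size than the decoys, so it's the right one. Now I'll measure yaw, size and height from both fixed views.

```bash
cat > m.py <<'E'
from h import *
def big(m,near):
    cs,_=cv2.findContours(m.astype('uint8'),0,1); cs=[c for c in cs if cv2.contourArea(c)>80]
    return min(cs,key=lambda c:np.hypot(*(c.reshape(-1,2).mean(0)-near)))
def quad(c):
    h=cv2.convexHull(c); e=1
    while True:
        q=cv2.approxPolyDP(h,e,True)
        if len(q)<=4: return q.reshape(-1,2)
        e+=.3
def padmask(f): return f.max(2)<26
def tan(f): f=f.astype(int); return (f[:,:,0]-f[:,:,2]>22)&(f[:,:,0]>70)
if __name__=='__main__':
    t=load('top');s=load('scene')
    P={}
    for n,c,near in(('t',t,(300,172)),('s',s,(196,190))):
        k=big(padmask(c['frame']),near); print(n,cv2.minAreaRect(k),quad(k).tolist()); P[n]=quad(k).astype(float)
    # match corners by nearest ray distance
    for p in P['t']:
        r=min((tri(ray(t,*p),ray(s,*q)) for q in P['s']),key=lambda r:r[1][0]+abs(r[0][2]-.12)*.05); print(r[0].round(4),np.round(r[1][0],4))
    k=big(tan(t['frame']),(182,191)); print('frag',cv2.minAreaRect(k),quad(k).tolist())
    for z in(.03,.036): print([onz(t,*p,z).round(4).tolist() for p in quad(k)])
    print([onz(t,*p,.036)[:2].round(4).tolist() for p in cv2.boxPoints(cv2.minAreaRect(k))])
    w=load('wrist'); V=np.array(w['view']); print('cam',-V[:3,:3].T@V[:3,3])
E
python3 m.py
```

```text
t ((299.90399169921875, 170.47201538085938), (23.433996200561523, 33.45158386230469), 79.69515228271484) [[314, 157], [318, 179], [286, 184], [283, 162]]
s ((132.51222229003906, 237.2481689453125), (19.33370590209961, 44.65047836303711), 81.46923065185547) [[154, 230], [146, 245], [109, 231], [149, 225]]
[ 0.6456 -0.1083 -0.0064] 0.0212
[ 0.5907 -0.1487 -0.0868] 0.0405
[ 0.6004 -0.0571 -0.0041] 0.0884
[ 0.6505 -0.0291  0.0559] 0.0662
frag ((183.27523803710938, 190.91744995117188), (13.139338493347168, 24.92410659790039), 28.300758361816406) [[193, 182], [183, 204], [172, 199], [182, 180]]
[[0.5387, 0.3204, 0.03], [0.4644, 0.3526, 0.03], [0.4809, 0.3899, 0.03], [0.5452, 0.3576, 0.03]]
[[0.5381, 0.3193, 0.036], [0.4642, 0.3513, 0.036], [0.4806, 0.3885, 0.036], [0.5446, 0.3563, 0.036]]
[[0.4814, 0.3899], [0.5553, 0.3519], [0.5346, 0.3126], [0.4608, 0.3507]]
cam [ 0.3090575  -0.54745866  0.3734784 ]
```

Call:
{"op": "arm_command", "data": {
  "motion": [
    {"slide": [0, -1, 0], "rot": [0, 0, 0]},
    {"slide": [0, -1, 0], "rot": [0, 0, 0]},
    {"slide": [0, -1, 0], "rot": [0, 0, 0]},
    {"slide": [0, -1, 0], "rot": [0, 0, 0]},
    {"slide": [0, -1, 0], "rot": [0, 0, 0]},
    {"slide": [0.5, -1, 0], "rot": [0, 0, 0]},
    {"slide": [0.8, -1, 0], "rot": [0, 0, 0]},
    {"slide": [0.8, -1, 0], "rot": [0, 0, 0]},
    {"slide": [0.8, -1, 0], "rot": [0, 0, 0]},
    {"slide": [1, -1, 0], "rot": [0, 0, 0]},
    {"slide": [1, -1, 0], "rot": [0, 0, 0]}
  ]
}}

```text
t: 1.25
tcp_pos: [0.2496, -0.2138, 0.2311]
eef_rot: [[0.923, 0.385, 0.0], [0.385, -0.923, -0.0], [0.0, 0.0, -1.0]]
ft_force: [0.3, 0.1, -0.8]
finger_gap: 0.999
grasp_force: 0.0
```

Call:
{"op": "arm_command", "data": {
  "motion": [
    {"slide": [1, -0.2, 0], "rot": [0, 0, 0]},
    {"slide": [1, -0.2, 0], "rot": [0, 0, 0]},
    {"slide": [1, -0.2, 0], "rot": [0, 0, 0]},
    {"slide": [1, -0.2, 0], "rot": [0, 0, 0]},
    {"slide": [1, -0.2, 0], "rot": [0, 0, 0]},
    {"slide": [1, -0.2, 0], "rot": [0, 0, 0]},
    {"slide": [0.5, -0.2, 0], "rot": [0, 0, 0]},
    {"slide": [0, 0, 0], "rot": [0, 0, 0]}
  ]
}}

```text
t: 2.05
tcp_pos: [0.4139, -0.0998, 0.2309]
eef_rot: [[0.921, 0.389, -0.001], [0.389, -0.921, 0.001], [-0.0, -0.001, -1.0]]
ft_force: [-1.2, -0.7, 0.2]
finger_gap: 0.998
grasp_force: 0.0
```

```bash
python3 - <<'E'
from h import *
w=snap('wrist','w1'); snap('scene','s1')
a=cv2.imread('pics/w1.png');cv2.imwrite('pics/w1b.png',np.clip(a*1.6,0,255).astype('uint8'))
E
```

```text
(no output)
```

View pics/w1b.png

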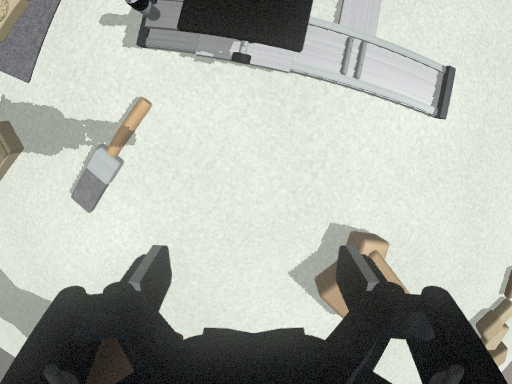

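The wrist view shows the pad's near edge from (180,33) to (303,50), the handle at (140,5), the scan ridges near (355,60) and the brush at (100,160). I'll move further forward for the full pad.

Call:
{"op": "arm_command", "data": {
  "motion": [
    {"slide": [0.95, -0.3, 0], "rot": [0, 0, 0]},
    {"slide": [0.95, -0.3, 0], "rot": [0, 0, 0]},
    {"slide": [0.95, -0.3, 0], "rot": [0, 0, 0]},
    {"slide": [0.95, -0.3, 0], "rot": [0, 0, 0]},
    {"slide": [0, 0, 0], "rot": [0, 0, 0]}
  ]
}}

```text
t: 2.65
tcp_pos: [0.5055, -0.0233, 0.2313]
eef_rot: [[0.922, 0.387, 0.001], [0.387, -0.922, 0.0], [0.001, -0.0, -1.0]]
ft_force: [-0.1, -0.4, 0.1]
finger_gap: 1.002
grasp_force: 0.0
```

```bash
python3 - <<'E'
from h import *
w=snap('wrist','w2')
a=cv2.imread('pics/w2.png');cv2.imwrite('pics/w2b.png',np.clip(a*1.6,0,255).astype('uint8'))
E
```

```text
(no output)
```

View pics/w2b.png

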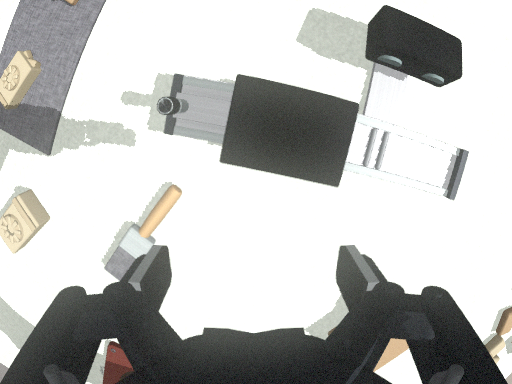

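The pad is now fully visible, with corners near (237,76), (358,103), (340,185) and (221,161). The handle top is at (167,105), and the rail end plates are at (174,105) and (458,174).

```bash
python3 - <<'E'
from m import *
t=load('top');s=load('scene');w=load('w2')
f=w['frame']
k=big((cv2.cvtColor(f,6)<30),(290,130)); q=quad(k).astype(float); print('w',q.tolist(),cv2.contourArea(k))
ks=big((cv2.cvtColor(s['frame'],6)<30)[160:205],(196,30)); qs=quad(ks).astype(float)+[0,160]; print('s',qs.tolist())
kt=big((cv2.cvtColor(t['frame'],6)<30),(300,172)); qt=quad(kt).astype(float); print('t',qt.tolist())
for p in q:
    r0=ray(w,*p,fish=True)
    g=onz(w,*p,.12,True)
    a=min(qt,key=lambda x:np.hypot(*(np.array(proj(t,g))-x))); b=min(qs,key=lambda x:np.hypot(*(np.array(proj(s,g))-x)))
    for nm,x in(('wt',[ray(t,*a)]),('ws',[ray(s,*b)])): 
        r=tri(r0,*x); print(nm,a,b,r[0].round(4),r[1][0].round(4))
for z in(.10,.11,.12,.13,.14):
    X=np.array([onz(w,*p,z,True)[:2] for p in q]); c=X.mean(0); e=[np.linalg.norm(X[i]-X[i-1]).round(4) for i in range(4)]
    T=np.array([onz(t,*p,z)[:2] for p in qt]); S=np.array([onz(s,*p,z)[:2] for p in qs])
    print(z,'w',c.round(4),e,'t',T.mean(0).round(4),[np.linalg.norm(T[i]-T[i-1]).round(4) for i in range(4)],'s',S.mean(0).round(4),[np.linalg.norm(S[i]-S[i-1]).round(4) for i in range(4)])
X=np.array([onz(w,*p,.122,True)[:2] for p in q]);
for i in range(4): d=X[i]-X[i-1]; print(np.degrees(np.arctan2(d[1],d[0])).round(2))
h=onz(w,167,105,.102,True); print('handle',h, proj(t,h),proj(s,h))
for p in((176,74),(166,132),(467,150),(451,197)): print('end',onz(w,*p,.02,True).round(3))
E
```

```text
w [[392.0, 314.0], [390.0, 383.0], [115.0, 383.0], [126.0, 322.0]] 6521.5
s [[175.0, 191.0], [186.0, 178.0], [217.0, 185.0], [207.0, 202.0]]
t [[314.0, 157.0], [318.0, 179.0], [287.0, 185.0], [282.0, 162.0]]
wt [318. 179.] [186. 178.] [ 0.5269 -0.0622  0.2979] 0.0051
ws [318. 179.] [186. 178.] [ 0.4754 -0.1605  0.1138] 0.062
wt [318. 179.] [186. 178.] [ 0.5216 -0.0562  0.3254] 0.0022
ws [318. 179.] [186. 178.] [0.8269 0.2493 0.5526] 0.0559
wt [287. 185.] [217. 185.] [0.5027 0.0192 0.3312] 0.0057
ws [287. 185.] [217. 185.] [0.5877 0.0461 0.3026] 0.0789
wt [287. 185.] [217. 185.] [0.5048 0.0207 0.3106] 0.0028
ws [287. 185.] [217. 185.] [0.5319 0.0354 0.2411] 0.0713
0.1 w [ 0.2769 -0.1215] [np.float64(0.3421), np.float64(0.1618), np.float64(0.4432), np.float64(0.1572)] t [ 0.5701 -0.0327] [np.float64(0.1029), np.float64(0.0712), np.float64(0.0999), np.float64(0.075)] s [ 0.5449 -0.0499] [np.float64(0.099), np.float64(0.0572), np.float64(0.0934), np.float64(0.0687)]
0.11 w [ 0.2877 -0.1169] [np.float64(0.3297), np.float64(0.1559), np.float64(0.427), np.float64(0.1515)] t [ 0.5688 -0.0317
[... 696 characters left out ...]
685 -0.0289] [np.float64(0.0947), np.float64(0.0547), np.float64(0.0893), np.float64(0.0657)]
0.14 w [ 0.3201 -0.103 ] [np.float64(0.2923), np.float64(0.1382), np.float64(0.3786), np.float64(0.1343)] t [ 0.5649 -0.0286] [np.float64(0.0993), np.float64(0.0688), np.float64(0.0965), np.float64(0.0724)] s [ 0.5763 -0.0219] [np.float64(0.0933), np.float64(0.0539), np.float64(0.088), np.float64(0.0647)]
-65.3
-142.17
112.89
0.65
handle [0.54751707 0.08160091 0.102     ] (np.float64(264.13408429454074), np.float64(177.50308420518164)) (np.float64(236.70340206963314), np.float64(206.61109245810368))
end [0.579 0.108 0.02 ]
end [0.508 0.094 0.02 ]
end [ 0.658 -0.294  0.02 ]
end [ 0.585 -0.304  0.02 ]
```

```bash
python3 - <<'E'
from m import *
t=load('top');s=load('scene');w=load('w2');w1=load('w1')
g=cv2.cvtColor(w['frame'],7); m=(g[60:210,200:365]<40); k=big(m,(90,70)); q=quad(k)+[200,60.]; print(q.tolist(),cv2.contourArea(k))
qs=np.array([[175,191],[186,178],[217,185],[207,202.]]); qt=np.array([[314,157],[318,179],[287,185],[282,162.]])
for p in q:
    G=onz(w,*p,.12,True); a=min(qt,key=lambda x:np.hypot(*(np.array(proj(t,G))-x))); b=min(qs,key=lambda x:np.hypot(*(np.array(proj(s,G))-x)))
    for nm,x in(('wt',[ray(t,*a)]),('ws',[ray(s,*b)])):
        r=tri(ray(w,*p,fish=True),*x); print(nm,a,b,r[0].round(4),r[1][0].round(4))
for z in(.10,.11,.12,.13,.14):
    X=np.array([onz(w,*p,z,True)[:2] for p in q]); print(z,X.mean(0).round(4),[float(np.linalg.norm(X[i]-X[i-1]).round(4)) for i in range(4)])
for i in range(4): d=X[i]-X[i-1]; print(np.degrees(np.arctan2(d[1],d[0])).round(2))
for p1,p2 in(((303,50),(340,185)),((180,33),(221,161))): print('w1w2',tri(ray(w1,*p1,fish=True),ray(w,*p2,fish=True)))
E
```

```text
[[255.0, 122.0], [282.0, 109.0], [325.0, 140.0], [279.0, 149.0]] 1495.0
wt [282. 162.] [207. 202.] [0.5711 0.0183 0.257 ] 0.0156
ws [282. 162.] [207. 202.] [ 0.5626 -0.0016  0.0894] 0.0009
wt [282. 162.] [207. 202.] [0.5698 0.0188 0.3179] 0.019
ws [282. 162.] [207. 202.] [ 0.5761 -0.0081  0.0983] 0.0128
wt [314. 157.] [186. 178.] [ 0.5823 -0.045   0.2334] 0.0155
ws [314. 157.] [186. 178.] [ 0.5738 -0.0519  0.1616] 0.001
wt [287. 185.] [207. 202.] [ 0.5363 -0.0155  0.0532] 0.0227
ws [287. 185.] [207. 202.] [ 0.5394 -0.0314  0.0522] 0.0072
0.1 [ 0.5668 -0.0294] [0.0336, 0.0275, 0.0498, 0.0445]
0.11 [ 0.567  -0.0281] [0.0323, 0.0265, 0.048, 0.0429]
0.12 [ 0.5672 -0.0269] [0.0311, 0.0255, 0.0462, 0.0413]
0.13 [ 0.5675 -0.0256] [0.0299, 0.0245, 0.0444, 0.0397]
0.14 [ 0.5677 -0.0243] [0.0287, 0.0235, 0.0426, 0.038]
64.51
-40.81
-101.37
124.88
w1w2 (array([ 0.54334263, -0.08887956,  0.12979468]), [np.float64(0.00033296095651508923), np.float64(0.0003329609565150907)])
w1w2 (array([0.52062932, 0.01400689, 0.11962452]), [np.float64(5.5735770697613266e-05), np.float64(5.573577069764262e-05)])
```

```bash
python3 - <<'E'
from m import *
t=load('top');s=load('scene');w=load('w2');w1=load('w1')
g=cv2.GaussianBlur(cv2.cvtColor(w['frame'],7),(5,5),0); 
for th in(50,60,70):
    m=(g[60:210,200:375]<th); k=big(m,(90,70)); q=quad(k)+[200,60.]; print(th,q.tolist(),cv2.contourArea(k))
Q=np.array([(237,76),(358,103),(340,185),(221,161)],float)
corn=cv2.cornerSubPix(g,Q.astype('float32').reshape(-1,1,2),(5,5),(-1,-1),(3,50,.01)).reshape(-1,2); print(corn)
qs=np.array([[207,202],[175,191],[186,178],[217,185.]]); qt=np.array([[282,162],[314,157],[318,179],[287,185]],float)
for q in(Q,corn):
  for z in(.11,.12,.13,.14):
    X=np.array([onz(w,*p,z,True)[:2] for p in q]); print(z,X.mean(0).round(4),[float(np.linalg.norm(X[i]-X[i-1]).round(4)) for i in range(4)])
for i in range(4): d=X[i]-X[i-1]; print(np.degrees(np.arctan2(d[1],d[0])).round(2),tri(ray(w,*corn[i],fish=True),ray(t,*qt[i]))[0].round(4),tri(ray(w,*corn[i],fish=True),ray(s,*qs[i]))[0].round(4))
print(tri(ray(w,*corn.mean(0),fish=True),ray(t,299.9,170.5),ray(s,196.3,189.2)))
E
```

```text
50 [[233.0, 101.0], [342.0, 104.0], [344.0, 154.0], [230.0, 143.0]] 7258.5
60 [[238.0, 77.0], [357.0, 106.0], [336.0, 183.0], [223.0, 159.0]] 10214.5
70 [[238.0, 76.0], [357.0, 105.0], [337.0, 184.0], [221.0, 159.0]] 10466.5
[[237.0512   73.70567]
 [358.27332 103.21322]
 [337.55743 186.71126]
 [219.27893 161.55202]]
0.11 [ 0.5681 -0.0329] [0.0777, 0.1116, 0.0788, 0.1134]
0.12 [ 0.5683 -0.0314] [0.0747, 0.1074, 0.0759, 0.1092]
0.13 [ 0.5685 -0.03  ] [0.0718, 0.1032, 0.0729, 0.1049]
0.14 [ 0.5687 -0.0285] [0.0689, 0.0989, 0.0699, 0.1006]
0.11 [ 0.5677 -0.0321] [0.0805, 0.1123, 0.0808, 0.113]
0.12 [ 0.5679 -0.0307] [0.0775, 0.108, 0.0777, 0.1087]
0.13 [ 0.5681 -0.0293] [0.0744, 0.1038, 0.0747, 0.1044]
0.14 [ 0.5683 -0.0278] [0.0714, 0.0995, 0.0716, 0.1002]
10.82 [0.593  0.0277 0.1373] [0.5956 0.027  0.1344]
-79.05 [ 0.6111 -0.0715  0.1345] [ 0.6112 -0.0666  0.1408]
-168.68 [ 0.5412 -0.0844  0.136 ] [ 0.5384 -0.0902  0.1169]
100.8 [0.5219 0.0131 0.1337] [0.5249 0.012  0.1294]
(array([ 0.56737464, -0.02878671,  0.12759917]), [np.float64(0.0005968091268207414), np.float64(0.00017807712890087333), np.float64(0.0006705130836875573)])
```

The pad sits at about (0.568, -0.030), top z≈0.128, yaw 10.9°. The carriage origin inferred from the handle, (0.569, -0.031), agrees. Next I'll go to the fragment and turn to yaw 153°, which keeps the wrist joint in range for both grasp and placing.

Call:
{"op": "arm_command", "data": {
  "motion": [
    {"slide": [0.62, -1, 0], "rot": [0, 0, 0]},
    {"slide": [0.62, -1, 0], "rot": [0, 0, 0]},
    {"slide": [0.62, -1, 0], "rot": [0, 0, 0]},
    {"slide": [0.62, -1, 0], "rot": [0, 0, 0]},
    {"slide": [0.62, -1, 0], "rot": [0, 0, 0]},
    {"slide": [0.62, -1, 0], "rot": [0, 0, 0]},
    {"slide": [0.62, -1, 0], "rot": [0, 0, 0]},
    {"slide": [0.62, -1, 0], "rot": [0, 0, 0]},
    {"slide": [0.62, -1, 0], "rot": [0, 0, 0]},
    {"slide": [0.62, -1, 0], "rot": [0, 0, 0]}
  ]
}}

```text
t: 3.7
tcp_pos: [0.5602, 0.3238, 0.2316]
eef_rot: [[0.923, 0.385, -0.0], [0.385, -0.923, -0.001], [-0.0, 0.001, -1.0]]
ft_force: [0.4, -0.4, 0.7]
finger_gap: 1.003
grasp_force: 0.0
```

Call:
{"op": "arm_command", "data": {
  "motion": [
    {"slide": [0, 0, 0], "rot": [0, 0, -1]},
    {"slide": [0, 0, 0], "rot": [0, 0, -1]},
    {"slide": [0, 0, 0], "rot": [0, 0, -1]},
    {"slide": [0, 0, 0], "rot": [0, 0, -1]},
    {"slide": [0, 0, 0], "rot": [0, 0, -1]},
    {"slide": [0, 0, 0], "rot": [0, 0, -1]},
    {"slide": [0, 0, 0], "rot": [0, 0, -1]},
    {"slide": [0, 0, 0], "rot": [0, 0, -1]},
    {"slide": [0, 0, 0], "rot": [0, 0, -1]},
    {"slide": [0, 0, 0], "rot": [0, 0, -1]},
    {"slide": [0, 0, 0], "rot": [0, 0, -1]}
  ]
}}

```text
t: 4.8
tcp_pos: [0.5601, 0.3223, 0.2315]
eef_rot: [[0.02, 1.0, -0.0], [1.0, -0.02, -0.001], [-0.001, -0.0, -1.0]]
ft_force: [0.5, -0.6, -0.8]
finger_gap: 0.999
grasp_force: 0.0
```

Call:
{"op": "arm_command", "data": {
  "motion": [
    {"slide": [0, 0, 0], "rot": [0, 0, -1]},
    {"slide": [0, 0, 0], "rot": [0, 0, -1]},
    {"slide": [0, 0, 0], "rot": [0, 0, -1]},
    {"slide": [0, 0, 0], "rot": [0, 0, -1]},
    {"slide": [0, 0, 0], "rot": [0, 0, -1]},
    {"slide": [0, 0, 0], "rot": [0, 0, -1]},
    {"slide": [0, 0, 0], "rot": [0, 0, -1]},
    {"slide": [0, 0, 0], "rot": [0, 0, -1]},
    {"slide": [0, 0, 0], "rot": [0, 0, -1]},
    {"slide": [0, 0, 0], "rot": [0, 0, -1]},
    {"slide": [0, 0, 0], "rot": [0, 0, -0.7]}
  ]
}}

```text
t: 5.9
tcp_pos: [0.5601, 0.3223, 0.2315]
eef_rot: [[-0.891, 0.453, -0.0], [0.453, 0.891, -0.001], [-0.0, -0.001, -1.0]]
ft_force: [-0.0, -0.2, 0.8]
finger_gap: 1.001
grasp_force: 0.0
```

```bash
python3 - <<'E'
from h import *
w=snap('wrist','w3');snap('top','t3')
a=cv2.imread('pics/w3.png');cv2.imwrite('pics/w3b.png',np.clip(a*1.3,0,255).astype('uint8'))
E
```

```text
(no output)
```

View pics/w3b.png

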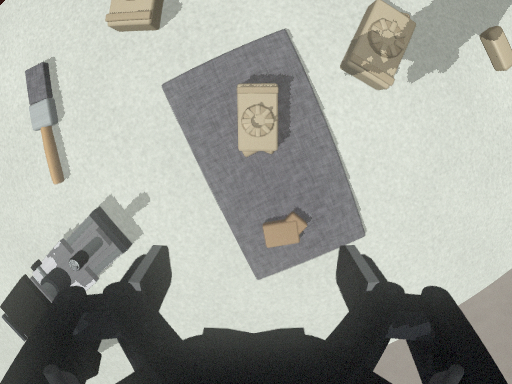

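The wrist view shows the fragment upright at (237–278, 82–156) with its rosette at (258,121), so its length already runs along tool x. The sherd is at (285,230), clear of the grasp. Now I'll measure the edges and height.

```bash
python3 - <<'E'
from m import *
t=load('top');w=load('w3');s=load('scene')
m=tan(w['frame']); k=big(m,(258,118)); print(cv2.minAreaRect(k),cv2.boundingRect(k))
for r in(90,100,110,120,130,140,148): 
    c=np.where(m[r,215:300])[0]+215; print(r,c.min(),c.max()+1,end=' | ')
print()
R=np.array([[-.891,.453],[.453,.891]]); T0=np.array([.5601,.3223])
for z in(.030,.036):
    for row in(100,140):
        a,b=onz(w,237,row,z,True),onz(w,277.5,row,z,True); print(z,row,'tool xy',(R.T@(a[:2]-T0)).round(4),(R.T@(b[:2]-T0)).round(4),np.linalg.norm(a-b).round(4))
    for row in(82,94,150,156): print(' end',row,(R.T@(onz(w,257.5,row,z,True)[:2]-T0)).round(4))
pr=tri(ray(w,258,121,fish=True),ray(t,182.5,190.5),ray(s,338,255)); print(pr, R.T@(pr[0][:2]-T0))
# mat corners height check
print(tri(ray(w,163,86,fish=True),ray(t,161,219)),tri(ray(w,287,30,fish=True),ray(t,210,220.5)))
E
```

```text
((257.0, 120.0), (72.0, 40.0), 90.0) (237, 84, 41, 73)
90 237 278 | 100 238 277 | 110 238 277 | 120 238 275 | 130 238 277 | 140 238 277 | 148 239 277 | 
0.03 100 tool xy [ 0.0841 -0.0187] [0.0842 0.0275] 0.0462
0.03 140 tool xy [ 0.0375 -0.0191] [0.0376 0.0279] 0.047
 end 82 [0.1049 0.0046]
 end 94 [0.0909 0.0046]
 end 150 [0.0257 0.0047]
 end 156 [0.0186 0.0047]
0.036 100 tool xy [ 0.0839 -0.0184] [0.084 0.027] 0.0454
0.036 140 tool xy [ 0.0382 -0.0188] [0.0382 0.0274] 0.0462
 end 82 [0.1043 0.0045]
 end 94 [0.0906 0.0045]
 end 150 [0.0265 0.0046]
 end 156 [0.0195 0.0046]
(array([0.50907821, 0.35494385, 0.0347954 ]), [np.float64(0.0009412808601938321), np.float64(0.0008458967343151022), np.float64(0.0017426913565498853)]) [0.06024808 0.0059728 ]
(array([0.44355973, 0.34470482, 0.27847616]), [np.float64(0.03139019244377245), np.float64(0.031390192443772356)]) (array([0.4449331 , 0.30079609, 0.28232087]), [np.float64(0.081298211855769), np.float64(0.08129821185576892)])
```

Call:
{"op": "arm_command", "data": {
  "motion": [
    {"slide": [0.7, 0.05, 0], "rot": [0, 0, 0]},
    {"slide": [0.7, 0.05, 0], "rot": [0, 0, 0]},
    {"slide": [0.67, 0.05, 0.5], "rot": [0, 0, 0]},
    {"slide": [0, 0, 1], "rot": [0, 0, 0]},
    {"slide": [0, 0, 1], "rot": [0, 0, 0]},
    {"slide": [0, 0, 1], "rot": [0, 0, 0]},
    {"slide": [0, 0, 1], "rot": [0, 0, 0]},
    {"slide": [0, 0, 1], "rot": [0, 0, 0]},
    {"slide": [0, 0, 0.7], "rot": [0, 0, 0]},
    {"slide": [0, 0, 0.5], "rot": [0, 0, 0]},
    {"slide": [0, 0, 0.4], "rot": [0, 0, 0]},
    {"slide": [0, 0, 0], "rot": [0, 0, 0]}
  ]
}}

```text
t: 7.2
tcp_pos: [0.5053, 0.3567, 0.0169]
eef_rot: [[-0.891, 0.455, -0.002], [0.455, 0.891, -0.001], [0.002, -0.002, -1.0]]
ft_force: [-0.7, 0.0, -0.1]
finger_gap: 0.997
grasp_force: 0.0
```

```bash
python3 - <<'E'
from h import *
w=snap('wrist','w4')
a=cv2.imread('pics/w4.png');cv2.imwrite('pics/w4b.png',np.clip(a*1.4,0,255).astype('uint8'))
E
```

```text
(no output)
```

View pics/w4b.png

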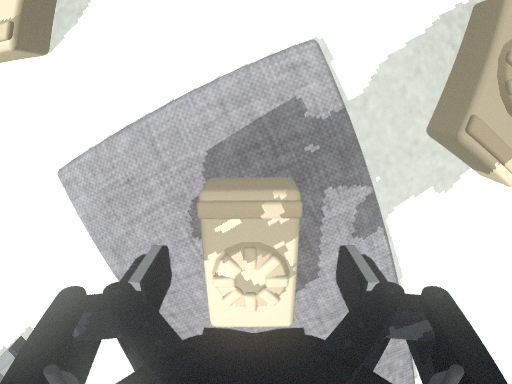

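The fragment sits centred between the open fingers: columns 198–302 with the fingers at 170 and 340. I'll descend the last 10 mm and close gently in steps.

Call:
{"op": "arm_command", "data": {
  "motion": [
    {"slide": [0, 0, 0.33], "rot": [0, 0, 0]},
    {"slide": [0, 0, 0], "rot": [0, 0, 0]},
    {"slide": [0, 0, 0], "rot": [0, 0, 0]},
    {"slide": [0, 0, 0], "rot": [0, 0, 0]},
    {"slide": [0, 0, 0], "rot": [0, 0, 0]}
  ],
  "jaw": 50
}}

```text
t: 7.75
tcp_pos: [0.5068, 0.3568, 0.0086]
eef_rot: [[-0.89, 0.455, 0.0], [0.455, 0.89, -0.0], [-0.0, -0.0, -1.0]]
ft_force: [-1.0, -1.8, 0.6]
finger_gap: 0.587
grasp_force: 0.6
```

Call:
{"op": "arm_command", "data": {
  "motion": [
    {"slide": [0, 0, 0], "rot": [0, 0, 0]},
    {"slide": [0, 0, 0], "rot": [0, 0, 0]},
    {"slide": [0, 0, 0], "rot": [0, 0, 0]},
    {"slide": [0, 0, 0], "rot": [0, 0, 0]}
  ],
  "jaw": 45
}}

```text
t: 8.15
tcp_pos: [0.507, 0.357, 0.0088]
eef_rot: [[-0.89, 0.455, 0.0], [0.455, 0.89, 0.0], [-0.0, 0.0, -1.0]]
ft_force: [-1.0, -1.1, 3.0]
finger_gap: 0.535
grasp_force: 29.0
```

```bash
python3 - <<'E'
from m import *
w=load('w4');R=np.array([[-.891,.453],[.453,.891]]); T0=np.array([.5053,.3567])
for r,z in((178,.008),(178,.036),(200,.036),(218,.036),(326,.036),(283,.042)): print(r,z,(R.T@(onz(w,251,r,z,True)[:2]-T0)).round(4))
E
```

```text
178 0.008 [ 0.038  -0.0012]
178 0.036 [ 0.0446 -0.0009]
200 0.036 [ 0.0347 -0.0009]
218 0.036 [ 0.0263 -0.001 ]
326 0.036 [-0.0372 -0.0013]
283 0.042 [-0.0044 -0.0011]
```

Call:
{"op": "arm_command", "data": {
  "motion": [
    {"slide": [0, 0, -0.2], "rot": [0, 0, 0]},
    {"slide": [0, 0, -0.5], "rot": [0, 0, 0]},
    {"slide": [0, 0, -0.8], "rot": [0, 0, 0]},
    {"slide": [0, 0, -0.9], "rot": [0, 0, 0]},
    {"slide": [0, 0, -1], "rot": [0, 0, 0]},
    {"slide": [0, 0, -1], "rot": [0, 0, 0]},
    {"slide": [0, 0, -1], "rot": [0, 0, 0]},
    {"slide": [0, 0, -0.6], "rot": [0, 0, 0]},
    {"slide": [0, 0, -0.4], "rot": [0, 0, 0]},
    {"slide": [0, 0, 0], "rot": [0, 0, 0]}
  ]
}}

```text
t: 9.15
tcp_pos: [0.5078, 0.3576, 0.2032]
eef_rot: [[-0.891, 0.455, 0.004], [0.455, 0.891, 0.002], [-0.002, 0.004, -1.0]]
ft_force: [0.4, 0.1, -1.8]
finger_gap: 0.531
grasp_force: 28.7
```

Call:
{"op": "arm_command", "data": {
  "motion": [
    {"slide": [-0.3, -0.4, 0], "rot": [0, 0, 0]},
    {"slide": [-0.6, -0.8, 0], "rot": [0, 0, 0]},
    {"slide": [-0.7, -0.96, 0], "rot": [0, 0, 0]},
    {"slide": [-0.7, -0.96, 0], "rot": [0, 0, 0]},
    {"slide": [-0.7, -0.96, 0], "rot": [0, 0, 0]},
    {"slide": [-0.7, -0.96, 0], "rot": [0, 0, 0]},
    {"slide": [-0.7, -0.96, 0], "rot": [0, 0, 0]},
    {"slide": [-0.7, -0.96, 0], "rot": [0, 0, 0]},
    {"slide": [-0.7, -0.96, 0], "rot": [0, 0, 0]},
    {"slide": [-0.7, -0.96, 0], "rot": [0, 0, 0]},
    {"slide": [-0.7, -0.96, 0], "rot": [0, 0, 0]},
    {"slide": [-0.5, -0.7, 0], "rot": [0, 0, 0]}
  ]
}}

```text
t: 10.35
tcp_pos: [0.5673, -0.0326, 0.1984]
eef_rot: [[-0.89, 0.456, -0.003], [0.456, 0.89, -0.0], [0.003, -0.002, -1.0]]
ft_force: [0.3, -0.0, -1.8]
finger_gap: 0.529
grasp_force: 28.7
```

Call:
{"op": "arm_command", "data": {
  "motion": [
    {"slide": [0, 0, 0], "rot": [0, 0, 0.5]},
    {"slide": [0, 0, 0], "rot": [0, 0, 1]},
    {"slide": [0, 0, 0], "rot": [0, 0, 1]},
    {"slide": [0, 0, 0], "rot": [0, 0, 1]},
    {"slide": [0, 0, 0], "rot": [0, 0, 1]},
    {"slide": [0, 0, 0], "rot": [0, 0, 1]},
    {"slide": [0, 0, 0], "rot": [0, 0, 1]},
    {"slide": [0, 0, 0], "rot": [0, 0, 1]},
    {"slide": [0, 0, 0], "rot": [0, 0, 0.8]},
    {"slide": [0, 0, 0], "rot": [0, 0, 0.4]},
    {"slide": [0, 0, 0], "rot": [0, 0, 0]}
  ]
}}

```text
t: 11.45
tcp_pos: [0.5673, -0.0302, 0.1985]
eef_rot: [[-0.186, 0.983, -0.003], [0.983, 0.186, 0.0], [0.001, -0.003, -1.0]]
ft_force: [0.6, 0.3, -2.5]
finger_gap: 0.535
grasp_force: 28.7
```

```bash
python3 - <<'E'
from h import *
snap('wrist','w5');snap('scene','s5');snap('top','t5')
a=[cv2.imread(f'pics/{n}.png') for n in('w5','s5')]
b=[cv2.resize(a[0],(400,300)),cv2.resize(a[1][130:250,130:290],(400,300))]
cv2.imwrite('pics/c5.png',np.clip(np.hstack(b)*1.4,0,255).astype('uint8'))
E
```

```text
(no output)
```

View pics/c5.png

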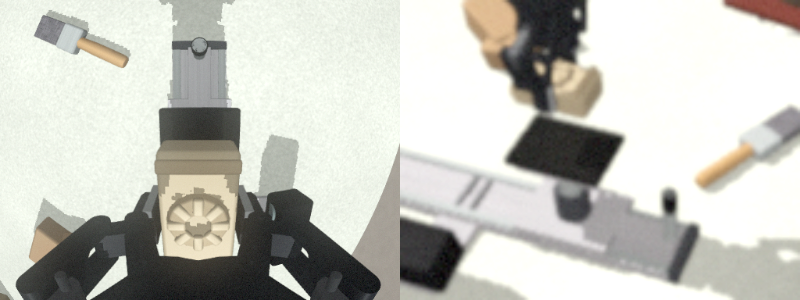

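The fragment is held level over the pad and aligned with it: the wrist crop shows block and pad in line. The z force reads about -2.2 N, which is the fragment's weight. I'll lower it, quickly at first and then by feel.

Call:
{"op": "arm_command", "data": {
  "motion": [
    {"slide": [0, 0.03, 0.4], "rot": [0, 0, 0]},
    {"slide": [0, 0, 0.5], "rot": [0, 0, 0]},
    {"slide": [0, 0, 0.4], "rot": [0, 0, 0]},
    {"slide": [0, 0, 0.2], "rot": [0, 0, 0]},
    {"slide": [0, 0, 0], "rot": [0, 0, 0]},
    {"slide": [0, 0, 0], "rot": [0, 0, 0]}
  ]
}}

```text
t: 12.2
tcp_pos: [0.5696, -0.0296, 0.1553]
eef_rot: [[-0.186, 0.982, -0.0], [0.982, 0.186, 0.0], [0.0, -0.0, -1.0]]
ft_force: [0.5, -0.0, -1.3]
finger_gap: 0.529
grasp_force: 28.7
```

Call:
{"op": "arm_command", "data": {
  "motion": [
    {"slide": [0, 0, 0.08], "rot": [0, 0, 0]},
    {"slide": [0, 0, 0.08], "rot": [0, 0, 0]},
    {"slide": [0, 0, 0.08], "rot": [0, 0, 0]},
    {"slide": [0, 0, 0], "rot": [0, 0, 0]},
    {"slide": [0, 0, 0], "rot": [0, 0, 0]}
  ]
}}

```text
t: 12.7
tcp_pos: [0.5695, -0.0296, 0.1482]
eef_rot: [[-0.186, 0.983, -0.0], [0.983, 0.186, 0.0], [0.0, 0.0, -1.0]]
ft_force: [-0.0, -0.3, -1.9]
finger_gap: 0.536
grasp_force: 28.7
```

```bash
python3 -c "
from bench import telemetry as t
s=t.read_state();print(s['tcp_pos'],s['ft_force'],s['moment'])"
```

```text
[ 0.56949729 -0.02958982  0.14819479] [-0.04227895 -0.3215386  -1.88355953] [-0.02863245 -0.02802245 -0.0187578 ]
```

Call:
{"op": "arm_command", "data": {
  "motion": [
    {"slide": [0, 0, 0.07], "rot": [0, 0, 0]},
    {"slide": [0, 0, 0.07], "rot": [0, 0, 0]},
    {"slide": [0, 0, 0], "rot": [0, 0, 0]},
    {"slide": [0, 0, 0], "rot": [0, 0, 0]}
  ]
}}

```text
t: 13.1
tcp_pos: [0.5694, -0.0296, 0.1439]
eef_rot: [[-0.186, 0.983, -0.0], [0.983, 0.186, 0.0], [0.0, -0.0, -1.0]]
ft_force: [-0.4, 1.2, -1.9]
finger_gap: 0.534
grasp_force: 28.7
```

Call:
{"op": "arm_command", "data": {
  "motion": [
    {"slide": [0, 0, 0.04], "rot": [0, 0, 0]},
    {"slide": [0, 0, 0.04], "rot": [0, 0, 0]},
    {"slide": [0, 0, 0], "rot": [0, 0, 0]},
    {"slide": [0, 0, 0], "rot": [0, 0, 0]}
  ]
}}

```text
t: 13.5
tcp_pos: [0.5695, -0.0296, 0.1415]
eef_rot: [[-0.186, 0.983, -0.0], [0.983, 0.186, 0.0], [0.0, -0.0, -1.0]]
ft_force: [0.5, 0.8, -1.4]
finger_gap: 0.534
grasp_force: 28.7
```

Call:
{"op": "arm_command", "data": {
  "motion": [
    {"slide": [0, 0, 0.04], "rot": [0, 0, 0]},
    {"slide": [0, 0, 0.04], "rot": [0, 0, 0]},
    {"slide": [0, 0, 0], "rot": [0, 0, 0]},
    {"slide": [0, 0, 0], "rot": [0, 0, 0]}
  ]
}}

```text
t: 13.9
tcp_pos: [0.5694, -0.0296, 0.1391]
eef_rot: [[-0.186, 0.983, -0.0], [0.983, 0.186, 0.0], [0.0, -0.0, -1.0]]
ft_force: [0.6, -0.2, -2.6]
finger_gap: 0.534
grasp_force: 28.7
```

Call:
{"op": "arm_command", "data": {
  "motion": [
    {"slide": [0, 0, 0.04], "rot": [0, 0, 0]},
    {"slide": [0, 0, 0.04], "rot": [0, 0, 0]},
    {"slide": [0, 0, 0], "rot": [0, 0, 0]},
    {"slide": [0, 0, 0], "rot": [0, 0, 0]}
  ]
}}

```text
t: 14.3
tcp_pos: [0.5694, -0.0296, 0.1367]
eef_rot: [[-0.186, 0.983, -0.0], [0.983, 0.186, 0.0], [0.0, -0.0, -1.0]]
ft_force: [-0.5, -0.6, -2.2]
finger_gap: 0.535
grasp_force: 28.7
```

Call:
{"op": "arm_command", "data": {
  "motion": [
    {"slide": [0, 0, 0.04], "rot": [0, 0, 0]},
    {"slide": [0, 0, 0.04], "rot": [0, 0, 0]},
    {"slide": [0, 0, 0], "rot": [0, 0, 0]},
    {"slide": [0, 0, 0], "rot": [0, 0, 0]}
  ]
}}

```text
t: 14.7
tcp_pos: [0.5694, -0.0296, 0.1343]
eef_rot: [[-0.186, 0.982, -0.0], [0.982, 0.186, 0.0], [0.0, -0.0, -1.0]]
ft_force: [0.1, 0.3, -2.7]
finger_gap: 0.534
grasp_force: 28.7
```

Call:
{"op": "arm_command", "data": {
  "motion": [
    {"slide": [0, 0, 0.04], "rot": [0, 0, 0]},
    {"slide": [0, 0, 0.04], "rot": [0, 0, 0]},
    {"slide": [0, 0, 0], "rot": [0, 0, 0]},
    {"slide": [0, 0, 0], "rot": [0, 0, 0]}
  ]
}}

```text
t: 15.1
tcp_pos: [0.5697, -0.0296, 0.1323]
eef_rot: [[-0.186, 0.982, 0.0], [0.982, 0.186, -0.0], [-0.0, 0.0, -1.0]]
ft_force: [-0.8, 0.4, -0.2]
finger_gap: 0.534
grasp_force: 29.0
```

Call:
{"op": "arm_command", "data": {
  "motion": [
    {"slide": [0, 0, 0.03], "rot": [0, 0, 0]},
    {"slide": [0, 0, 0], "rot": [0, 0, 0]},
    {"slide": [0, 0, 0], "rot": [0, 0, 0]},
    {"slide": [0, 0, 0], "rot": [0, 0, 0]}
  ]
}}

```text
t: 15.5
tcp_pos: [0.5697, -0.0296, 0.1313]
eef_rot: [[-0.186, 0.982, 0.0], [0.982, 0.186, -0.0], [-0.0, 0.0, -1.0]]
ft_force: [-0.1, 0.8, 2.6]
finger_gap: 0.535
grasp_force: 29.2
```

Call:
{"op": "arm_command", "data": {
  "motion": [
    {"slide": [0, 0, 0], "rot": [0, 0, 0]}
  ]
}}

```text
t: 15.6
tcp_pos: [0.5697, -0.0296, 0.1313]
eef_rot: [[-0.186, 0.982, 0.0], [0.982, 0.186, -0.0], [-0.0, 0.0, -1.0]]
ft_force: [0.1, 0.4, 2.9]
finger_gap: 0.538
grasp_force: 29.2
```

The force rose from -2.3 to +2.8 N, about 5 N of contact, so the fragment is resting while still held. I'll release.

Call:
{"op": "arm_command", "data": {
  "motion": [
    {"slide": [0, 0, -0.02], "rot": [0, 0, 0]},
    {"slide": [0, 0, 0], "rot": [0, 0, 0]},
    {"slide": [0, 0, 0], "rot": [0, 0, 0]}
  ],
  "jaw": 52
}}

```text
t: 15.9
tcp_pos: [0.5694, -0.0296, 0.1315]
eef_rot: [[-0.186, 0.983, -0.0], [0.983, 0.186, 0.0], [0.0, -0.0, -1.0]]
ft_force: [-0.8, -0.1, 0.6]
finger_gap: 0.61
grasp_force: 0.0
```

Call:
{"op": "arm_command", "data": {
  "motion": [
    {"slide": [0, 0, 0], "rot": [0, 0, 0]},
    {"slide": [0, 0, 0], "rot": [0, 0, 0]},
    {"slide": [0, 0, 0], "rot": [0, 0, 0]},
    {"slide": [0, 0, 0], "rot": [0, 0, 0]},
    {"slide": [0, 0, 0], "rot": [0, 0, 0]}
  ],
  "jaw": 70
}}

```text
t: 16.4
tcp_pos: [0.5695, -0.0296, 0.1317]
eef_rot: [[-0.186, 0.982, -0.0], [0.982, 0.186, 0.0], [0.0, -0.0, -1.0]]
ft_force: [-0.6, -0.3, 0.6]
finger_gap: 0.819
grasp_force: 0.0
```

Call:
{"op": "arm_command", "data": {
  "motion": [
    {"slide": [0, 0, -0.3], "rot": [0, 0, 0]},
    {"slide": [0, 0, -0.6], "rot": [0, 0, 0]},
    {"slide": [0, 0, -1], "rot": [0, 0, 0]},
    {"slide": [0, 0, -1], "rot": [0, 0, 0]},
    {"slide": [0, 0, -0.6], "rot": [0, 0, 0]},
    {"slide": [0, 0, 0], "rot": [0, 0, 0]}
  ]
}}

```text
t: 17.0
tcp_pos: [0.5716, -0.03, 0.2412]
eef_rot: [[-0.186, 0.982, 0.007], [0.982, 0.186, -0.001], [-0.003, 0.007, -1.0]]
ft_force: [1.1, -0.6, -1.0]
finger_gap: 0.818
grasp_force: 0.0
```

```bash
python3 - <<'E'
from h import *
snap('wrist','w6');snap('scene','s6')
a=[cv2.imread(f'pics/{n}.png') for n in('w6','s6')]
b=[cv2.resize(a[0],(400,300)),cv2.resize(a[1][130:250,130:290],(400,300))]
cv2.imwrite('pics/c6.png',np.clip(np.hstack(b)*1.4,0,255).astype('uint8'))
E
```

```text
(no output)
```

View pics/c6.png

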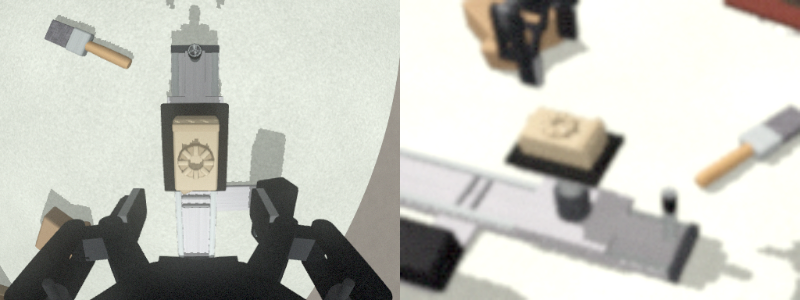

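The fragment lies released and level on the pad, in line with it: block columns 172–219 against pad columns 162–228 in the half-scale crop. I'll check the centring and refine the handle position.

```bash
python3 - <<'E'
from m import *
w=load('w6');w2=load('w2');t=load('top')
a=np.radians(10.9);R=np.array([[np.cos(a),-np.sin(a)],[np.sin(a),np.cos(a)]]);O=np.array([.5683,-.030])
m=tan(w['frame']); k=big(m,(250,195)); x,y,ww,h=cv2.boundingRect(k); print(x,y,ww,h)
f=lambda p,z:(R.T@(onz(w,*p,z,True)[:2]-O)).round(4)
for z in(.131,.159): print(z,'ends',f((x+ww/2,y),z),f((x+ww/2,y+h),z),'sides',f((x,y+h/2),z),f((x+ww,y+h/2),z))
print('pad far corners',f((162*1.28,104*1.28),.13),f((228*1.28,104*1.28),.13),'near',f((162*1.28,191*1.28),.13))
g=cv2.cvtColor(w['frame'],7); c=(g[45:90,225:275]<60); print(cv2.boundingRect(c.astype('uint8')))
for p in((250,64),(250,66)): print('handle',onz(w,*p,.102,True),tri(ray(w,*p,fish=True),ray(w2,167,105,fish=True)))
E
```

```text
221 158 60 91
0.131 ends [0.0018 0.0307] [ 0.0013 -0.0563] sides [-0.0254 -0.0105] [ 0.0286 -0.0108]
0.159 ends [0.0018 0.0354] [ 0.0014 -0.0419] sides [-0.0224 -0.0011] [ 0.0257 -0.0014]
pad far corners [-0.0355  0.0527] [0.0369 0.0523] near [-0.0404 -0.0521]
(0, 13, 50, 18)
handle [0.54763405 0.08382031 0.102     ] (array([0.54675316, 0.0855121 , 0.08880557]), [np.float64(0.0005199900840702368), np.float64(0.0005199900840700315)])
handle [0.54799382 0.08191636 0.102     ] (array([0.54772019, 0.08187776, 0.10143247]), [np.float64(0.00028202259486810935), np.float64(0.0002820225948681913)])
```

Call:
{"op": "arm_command", "data": {
  "motion": [
    {"slide": [0.5, 0, 0], "rot": [0, 0, 0]},
    {"slide": [0.9, 0, 0], "rot": [0, 0, 0]},
    {"slide": [1, 0, 0], "rot": [0, 0, 0]},
    {"slide": [0.9, 0, 0], "rot": [0, 0, 0]},
    {"slide": [0.5, 0, 0], "rot": [0, 0, 0]},
    {"slide": [0, 0, 0], "rot": [0, 0, 1]},
    {"slide": [0, 0, 0], "rot": [0, 0, 1]},
    {"slide": [0, 0, 0], "rot": [0, 0, 1]},
    {"slide": [0, 0, 0], "rot": [0, 0, 1]},
    {"slide": [0, 0, 0], "rot": [0, 0, 1]},
    {"slide": [0, 0, 0], "rot": [0, 0, 1]}
  ],
  "jaw": 42
}}

```text
t: 18.2
tcp_pos: [0.5476, 0.0827, 0.2355]
eef_rot: [[0.431, 0.903, -0.002], [0.903, -0.431, -0.0], [-0.001, -0.002, -1.0]]
ft_force: [0.0, -0.1, 0.5]
finger_gap: 0.49
grasp_force: 0.0
```

Call:
{"op": "arm_command", "data": {
  "motion": [
    {"slide": [0, 0, 0], "rot": [0, 0, 1]},
    {"slide": [0, 0, 0], "rot": [0, 0, 1]},
    {"slide": [0, 0, 0], "rot": [0, 0, 1]},
    {"slide": [0, 0, 0], "rot": [0, 0, 1]},
    {"slide": [0, 0, 0], "rot": [0, 0, 1]},
    {"slide": [0, 0, 0], "rot": [0, 0, 1]},
    {"slide": [0, 0, 0], "rot": [0, 0, 1]},
    {"slide": [0, 0, 0], "rot": [0, 0, 1]},
    {"slide": [0, 0, 0], "rot": [0, 0, 1]},
    {"slide": [0, 0, 0], "rot": [0, 0, 0]}
  ]
}}

```text
t: 19.2
tcp_pos: [0.5476, 0.0826, 0.2356]
eef_rot: [[0.983, 0.185, -0.002], [0.185, -0.983, -0.0], [-0.002, -0.0, -1.0]]
ft_force: [0.7, 0.2, 1.2]
finger_gap: 0.489
grasp_force: 0.0
```

Fragment offset is about (+2, -3) mm, well inside tolerance. The handle is at (0.548, 0.082, 0.101) and the tool is already above it, so I'll descend and close.

Call:
{"op": "arm_command", "data": {
  "motion": [
    {"slide": [0, 0, 0.6], "rot": [0, 0, 0]},
    {"slide": [0, 0, 1], "rot": [0, 0, 0]},
    {"slide": [0, 0, 1], "rot": [0, 0, 0]},
    {"slide": [0, 0, 1], "rot": [0, 0, 0]},
    {"slide": [0, 0, 0.8], "rot": [0, 0, 0]},
    {"slide": [0, 0, 0.5], "rot": [0, 0, 0]},
    {"slide": [0, 0, 0.4], "rot": [0, 0, 0]},
    {"slide": [0, 0, 0.2], "rot": [0, 0, 0]},
    {"slide": [0, 0, 0], "rot": [0, 0, 0]}
  ]
}}

```text
t: 20.1
tcp_pos: [0.5482, 0.0825, 0.0714]
eef_rot: [[0.982, 0.187, -0.001], [0.187, -0.982, 0.0], [-0.001, -0.0, -1.0]]
ft_force: [0.5, -0.8, 0.1]
finger_gap: 0.487
grasp_force: 0.0
```

Call:
{"op": "arm_command", "data": {
  "motion": [
    {"slide": [0, 0, 0], "rot": [0, 0, 0]},
    {"slide": [0, 0, 0], "rot": [0, 0, 0]},
    {"slide": [0, 0, 0], "rot": [0, 0, 0]},
    {"slide": [0, 0, 0], "rot": [0, 0, 0]},
    {"slide": [0, 0, 0], "rot": [0, 0, 0]}
  ],
  "jaw": 17
}}

```text
t: 20.6
tcp_pos: [0.5492, 0.0826, 0.073]
eef_rot: [[0.982, 0.186, 0.002], [0.186, -0.982, 0.0], [0.002, 0.0, -1.0]]
ft_force: [-0.3, 1.7, 6.1]
finger_gap: 0.199
grasp_force: 17.2
```

Call:
{"op": "arm_command", "data": {
  "motion": [
    {"slide": [0, 0.1, 0], "rot": [0, 0, 0]},
    {"slide": [0, 0.2, 0], "rot": [0, 0, 0]},
    {"slide": [0, 0.3, 0], "rot": [0, 0, 0]},
    {"slide": [0, 0.4, 0], "rot": [0, 0, 0]},
    {"slide": [0, 0.4, 0], "rot": [0, 0, 0]},
    {"slide": [0, 0.4, 0], "rot": [0, 0, 0]},
    {"slide": [0, 0.4, 0], "rot": [0, 0, 0]},
    {"slide": [0, 0.4, 0], "rot": [0, 0, 0]},
    {"slide": [0, 0.4, 0], "rot": [0, 0, 0]},
    {"slide": [0, 0.3, 0], "rot": [0, 0, 0]},
    {"slide": [0, 0.2, 0], "rot": [0, 0, 0]},
    {"slide": [0, 0.1, 0], "rot": [0, 0, 0]}
  ]
}}

```text
t: 21.8
tcp_pos: [0.5699, -0.0245, 0.073]
eef_rot: [[0.983, 0.186, 0.003], [0.186, -0.983, -0.001], [0.003, 0.001, -1.0]]
ft_force: [0.9, 1.1, 6.0]
finger_gap: 0.2
grasp_force: 17.3
```

Call:
{"op": "arm_command", "data": {
  "motion": [
    {"slide": [0, 0.1, 0], "rot": [0, 0, 0]},
    {"slide": [0, 0.2, 0], "rot": [0, 0, 0]},
    {"slide": [0, 0.2, 0], "rot": [0, 0, 0]},
    {"slide": [0, 0.15, 0], "rot": [0, 0, 0]},
    {"slide": [0, 0.06, 0], "rot": [0, 0, 0]},
    {"slide": [0, 0, 0], "rot": [0, 0, 0]},
    {"slide": [0, 0, 0], "rot": [0, 0, 0]}
  ]
}}

```text
t: 22.5
tcp_pos: [0.5738, -0.045, 0.073]
eef_rot: [[0.983, 0.186, 0.003], [0.186, -0.983, -0.001], [0.003, 0.001, -1.0]]
ft_force: [2.4, 0.9, 5.3]
finger_gap: 0.204
grasp_force: 17.3
```

```bash
python3 - <<'E'
from h import *
from bench import telemetry as T
s=T.read_state();print(s['tcp_pos'],s['ft_force'])
snap('scene','s7');snap('top','t7')
t=load('t7');cv2.imwrite('pics/c7.png',np.clip(cv2.resize(t['frame'][100:220,230:400],None,fx=4,fy=4)[:,:,::-1]*1.5,0,255).astype('uint8'))
E
```

```text
[ 0.57383294 -0.04504441  0.07298706] [2.432542   0.9015451  5.28105722]
```

The carriage has moved 130 mm with almost no residual force along the rail. I'll release, retreat upward and check.

Call:
{"op": "arm_command", "data": {
  "motion": [
    {"slide": [0, 0, 0], "rot": [0, 0, 0]},
    {"slide": [0, 0, 0], "rot": [0, 0, 0]},
    {"slide": [0, 0, 0], "rot": [0, 0, 0]},
    {"slide": [0, 0, 0], "rot": [0, 0, 0]}
  ],
  "jaw": 40
}}

```text
t: 23.0
tcp_pos: [0.5718, -0.0446, 0.0711]
eef_rot: [[0.983, 0.186, -0.001], [0.186, -0.983, 0.0], [-0.001, -0.0, -1.0]]
ft_force: [0.0, 0.0, 0.0]
finger_gap: 0.468
grasp_force: 0.0
```

Call:
{"op": "arm_command", "data": {
  "motion": [
    {"slide": [0, 0, -0.4], "rot": [0, 0, 0]},
    {"slide": [0, 0, -0.8], "rot": [0, 0, 0]},
    {"slide": [0, 0, -1], "rot": [0, 0, 0]},
    {"slide": [0, 0, -1], "rot": [0, 0, 0]},
    {"slide": [0, 0, -1], "rot": [0, 0, 0]},
    {"slide": [0, 0, -1], "rot": [0, 0, 0]},
    {"slide": [-1, -0.5, 0], "rot": [0, 0, 0]},
    {"slide": [-1, -0.5, 0], "rot": [0, 0, 0]},
    {"slide": [-1, 0, 0], "rot": [0, 0, 0]},
    {"slide": [-0.5, 0, 0], "rot": [0, 0, 0]},
    {"slide": [0, 0, 0], "rot": [0, 0, 0]}
  ]
}}

```text
t: 24.1
tcp_pos: [0.4624, -0.0347, 0.2287]
eef_rot: [[0.983, 0.186, 0.001], [0.186, -0.983, -0.0], [0.001, 0.001, -1.0]]
ft_force: [1.0, 0.1, 1.5]
finger_gap: 0.472
grasp_force: 0.0
```

```bash
python3 - <<'E'
from h import *
snap('scene','s8');snap('top','t8');snap('wrist','w8')
w=cv2.imread('pics/w8.png');t=cv2.imread('pics/t8.png')
b=[cv2.resize(w,(512,384))[:, :],cv2.resize(t[110:210,240:320],(288,360))]
b[1]=cv2.copyMakeBorder(b[1],0,24,0,0,0)
cv2.imwrite('pics/c8.png',np.clip(np.hstack(b)*1.4,0,255).astype('uint8'))
E
```

```text
(no output)
```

View pics/c8.png

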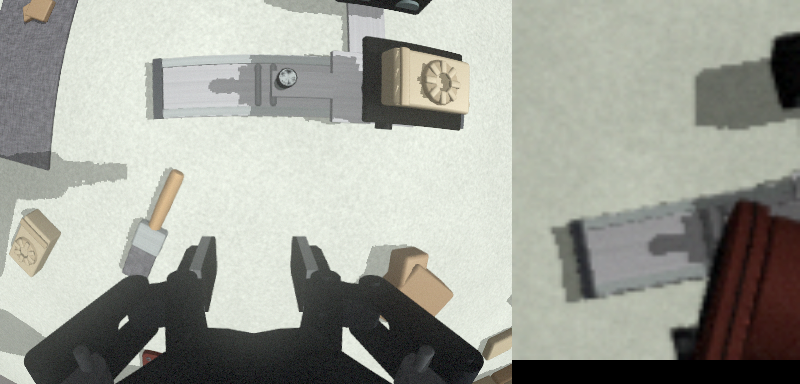

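The wrist view shows the fragment still lying on the pad at (425,80), with the handle at (287,77). I'll check the handle's displacement against the loading station.

```bash
python3 - <<'E'
from m import *
w=load('w8');s=load('s8');a=np.radians(10.9);d=np.array([np.sin(a),-np.cos(a)]);h0=np.array([.5477,.082])
for p in((287,76),(288,78)):
    h=onz(w,*p,.102,True); print(h.round(4),'moved',((h[:2]-h0)@d).round(4))
R=np.array([[np.cos(a),-np.sin(a)],[np.sin(a),np.cos(a)]]);O=np.array([.5683,-.030])+.13*d
f=lambda p,z:(R.T@(onz(w,*p,z,True)[:2]-O)).round(4)
k=big(tan(w['frame']),(425,80)); x,y,W,H=cv2.boundingRect(k);print(x,y,W,H)
print('frag ends',f((x,y+H/2),.159),f((x+W,y+H/2),.159))
# rail end middles: centre = (e1+e2)/2
E
```

```text
[ 0.5718 -0.0449  0.102 ] moved 0.1292
[ 0.5702 -0.0461  0.102 ] moved 0.1301
401 47 69 67
frag ends [-0.0024  0.0321] [ 0.008  -0.0399]
```

```bash
python3 -c "
from bench import workorder
print(workorder.sign_off())"
```

```text
the job is handed in; nothing more can be done
None
```

I handed the job in: the fragment lies released on the pad, about 2–4 mm off centre, and the carriage moved 130 mm (±2 mm by camera) into the scanning station; the sign-off returned no verdict, so I can't confirm it passed.

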